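# Flip the direction rocker of a honing machine

### The arm

A 6-joint arm with a two-finger parallel gripper is mounted at the origin on the work surface. World frame = base frame: x ahead of the robot, y to its left, z up, the work surface at z = 0. Lengths are in mm, angles in rad, forces in N, time in s.
With the tool pointing down it reaches from about 300 to 775 mm from the base axis. Payload 14.6 kg.
Tool frame: the origin (TCP) lies on the mounting face of the last link; the fingertips stand 199 mm ahead of it and the grasp point (between the pads) lies 180 mm ahead of it; z points along the fingers, y is the line along which they close (so a half turn about z gives the same grasp; the last joint's range is limited). The gripper opens to 94 mm and grips with 3 to 60 N. Pads are 16 mm wide; open, the fingers measure 119 mm over their backs; the gripper's body (75 mm by 177 mm) begins 78 mm behind the grasp point.
Start: joints at [-1.369, 0.3, 1.521, -0, 1.321, -0.067], TCP at [146.06, -530.243, 404.646] pointing down, gripper open.
Joint ranges: [-3.03, 3.03], [-0.79, 2.21], [0.23, 2.52], [-1.04, 4.18], [0, 3.07], [-2.55, 2.55]. Speed limits (rad/s): [2.22, 2.22, 2.57, 3.14, 3.14, 3.14].

### API

Orientations are given as [roll, pitch, yaw] about the fixed x, y, z axes, in that order (R = Rz(yaw) Ry(pitch) Rx(roll)).
In Python, from cell import manip gives the robot as it stands. The module is installed in compiled form; this text tells all that it offers.
- The arm moves only by the shell command python3 -m creep 'ROWS' [FORCE]. ROWS is a JSON object of lists of equal length, an entry for each row: "slide": the shift along the world's x, y, z in cm, a list of three; "turn": the turn about the world's z in rad; "claw": the opening, from 0 (shut) to 1 (fully open). A call has 1 to 8 rows; each row shifts and turns the commanded pose from where the row before left it; what a row does not reach is not made up. A row lasts 1/8 s, in which the tool goes at most 62.5 mm and 10.7 degrees, less where a joint would pass 70% of its speed; a pose out of reach is approached as far as the arm can. A call with a gripper value outside its range is refused whole. The fingers move at their own pace and stop on an object; FORCE is the grip in N (left out, the last holds). Time passes only in rows, so rows that do not move let the fingers close. It gives the time, the measured TCP pose, the force, the opening and the grip force at its end, in the units of the state.
- manip.read_state(): the state, without advancing time (a new reading comes with each control period).
- manip.camera(name): name is "side" or "top" or "wrist"; returns (picture, depth): 480x640x3 uint8, red, green, blue; 480x640 float32, mm along the optical axis (not along the pixel's ray), 0 where there is no reading.
- manip.calibration(name): a dict with "intrinsics" (3x3 intrinsics, pixels), "pose" (4x4, takes a point from camera to world coordinates). Camera axes: x right, y up, looking along -z (the intrinsics and any distortion apply to the point x, -y, -z); pixel columns grow to the right and rows downward; lengths in mm; the calibration is good to about 2 mm. A picture is of the moment at which its call begins: read the wrist's pose just before it. calibration takes no time and is no camera call; for the wrist camera it gives the pose at the moment of the call.
- manip.sign_off(): hands the job in; it is judged then, once.
Trained networks look in the newest picture that a camera, given by its name, has taken for a name from the list of things; names that differ only in an ending like _2 or _b are one class to them, and where a whole thing is asked for, a point or a joint stands for the part that bears it (a point fixed in the world has none). Each returns a list of dicts, best first, with "score" (0 to 1); they miss things now and then, are a little off and sometimes report something else, mostly with a low value. They report only what shows in the picture. A call takes as long as a camera call.
- manip.cut_out(query, camera): "mask" (480x640 bool, what is visible of it) and "position" ([column, row] in pixels, amid what is visible of it).
The state is a dict: "clock": time; "joints": joint angles; "qd": joint speeds; "effort": joint torques, N m; "eef_pos": TCP position; "eef_rot": TCP orientation; "wrist_force": force on the tool from outside, world axes, zero at the start; "moment": the same for the moment, N m; "finger_gap": finger opening in mm; "finger_force": force on a finger pad.
Only numpy, scipy, OpenCV 4.12 (cv2) and the standard library are available. Lean on these libraries where they do the work, as an engineer would, in place of code of your own. Each camera call takes 0.05 s, during which the arm holds its last target. There are 200 camera calls.

### The job

A gouge is about to be honed on the leather wheel, which has to run away from the edge. Before the machine is started, reverse it: press down the raised, dotted half of the white direction rocker lightly with a fingertip until the rocker snaps over and stays, then take the hand clear. The machine must stay off, so leave the red power rocker alone, and do not touch the wheel, turn the speed dial or disturb the tools, bottle, honing bar and carving around it.

Things in the scene. Friction and masses are not known exactly. Their poses are not given: they have to be found in the camera images.
- machine: Green flat-wheel honing machine fixed to the bench, 260 mm deep (x) by 380 mm wide (y), housing top 97 mm high. Origin: centre of its underside, on the bench; x points from its front to its back, y to its left (wheel side), z up. A control panel, 170 x 150 mm, stands on its right part; at its left end (y = 178 mm) is a steel rest bar 156 mm high
- panel (a point): Centre of the control panel's face, on the machine at (-40, -105, 121) mm. The panel slopes up towards the machine's back by 12 degrees (its normal leans 12 degrees from vertical towards the machine's -x). It carries the white direction rocker front left, the red power rocker front right and, behind them in the middle, a black speed dial, 38 mm across and 23 mm high
- direction_far_half (a point): Place to press: on the face of the dotted far half (towards the machine's back) of the white direction rocker, 11 mm behind its pivot; moves with it. Rocker face 30 mm long (front to back), 22 mm wide; its black bezel stands 4 mm above the panel. At the start the far end is raised 11 mm above the panel; pressed over, this half lies 5 mm above it and this point is 4.5 mm lower
- direction (a joint): Tilt of the white direction rocker, rad: 0 at the start (near half down, dotted half raised), 0.42 when the dotted half is fully down. A sprung over-centre switch: it gives under 2 to 4 N pressed square to the panel (up to 7 N at a slant), snaps over past 0.21 (pressed 2.5 mm) and stays; pressed less, it springs back. Its end stop and the machine do not give
- power (a joint): Tilt of the red power rocker, same kind and size, 60 mm to the right of the white one: 0 = off (far half raised), 0.42 = on. Must stay off
- dial_mark (a point): End of the white pointer line on top of the speed dial, 15 mm off the dial's axis; the dial starts at any setting
- honing_wheel: Brown leather honing wheel, 190 mm across, with a black clamping knob in the middle; turns freely about its vertical axis. Origin: on its axis at its underside, 105 mm above the bench; leather top 124 mm, knob top 140 mm above the bench
- compound_bar: Loose green bar of honing compound, 32 x 110 x 30 mm, lying on the machine's housing behind the control panel. Origin: centre of its underside; y along its length
- gouge: Loose gouge with a flat-sided dark wooden handle (130 x 27 x 22 mm) and steel blade, 227 mm long in all, lying on the bench along the machine's right side. Origin: on the underside, 45 mm from the handle's middle towards the blade; x points to the blade's end
- oil_bottle: Loose amber oil bottle, 56 mm across, 120 mm high. Origin: centre of its underside. Stands right of the machine or in front of it (changes places with the carving)
- figure: Loose carved pale wooden figure, about 68 mm across, 108 mm high. Origin: centre of its underside. Stands in front of the machine or right of it (changes places with the bottle)

How it is judged:
By the outcome, as a careful person would: the job done as asked, in the order asked, and still so for the second after the job is handed in, with the robot touching nothing.
It also fails if it takes over 35 s, if anything falls off the work surface, if the arm or the gripper's body presses on something with over 40 N, if the wrist force passes 120 N, or if a joint passes its speed limit or range.

## Working session

There is one attempt and no reset: what is moved stays moved. The work goes in short steps, Python scripts to look and compute and a shell command to move; the robot and the scene stay as the last step left them, time stands still between calls to the robot, and variables do not carry over. Pictures are saved under pics/ and viewed, at most 10 in all, crops included, and the job is handed in when it is done.

```bash
mkdir -p pics
cat > h.py <<'E'
import numpy as np, cv2
from cell import manip
def snap(n):
    p,d=manip.camera(n); return p,d,manip.calibration(n)
def world(px,depth,c):
    K=np.array(c["intrinsics"]);T=np.array(c["pose"]); px=np.atleast_2d(px)
    x=(px[:,0]-K[0,2])/K[0,0]*depth; y=(px[:,1]-K[1,2])/K[1,1]*depth
    return (T@np.c_[x,-y,-depth*np.ones(len(px)),np.ones(len(px))].T).T[:,:3]
E
python3 - <<'E'
from h import *
print({k:np.round(v,3) for k,v in manip.read_state().items()})
for n in ("top","side"):
    p,d,c=snap(n); cv2.imwrite(f"pics/{n}.png",p[:,:,::-1]); print(n,{k:(np.round(v,3).tolist()) if not isinstance(v,str) else v for k,v in c.items()})
    for q in ("machine","panel","direction_far_half","direction","power","dial_mark","honing_wheel","oil_bottle","figure","compound_bar","gouge"):
        for r in manip.cut_out(q,n)[:2]:
            m=r["mask"]; v,u=np.where(m&(d>0)); 
            if len(u)==0: print(q,r["score"],r["position"],"nodepth");continue
            w=world(np.c_[u,v],d[v,u],c); print(q,round(r["score"],2),np.round(r["position"]),len(u),np.round(np.median(w,0)),np.round(np.percentile(w,2,axis=0)),np.round(np.percentile(w,98,axis=0)))
E
```

```text
{'clock': np.float64(0.0), 'joints': array([-1.369,  0.3  ,  1.522, -0.   ,  1.321, -0.067]), 'qd': array([-0.   , -0.   , -0.   ,  0.   ,  0.001, -0.   ]), 'effort': array([-4.0000e-03, -5.3181e+01, -3.5274e+01,  7.1000e-02,  2.4000e-02,
       -0.0000e+00]), 'eef_pos': array([ 146.061, -530.222,  404.101]), 'eef_rot': array([-3.14 , -0.   ,  0.269]), 'wrist_force': array([-0.393,  0.541,  0.171]), 'moment': array([ 0.038, -0.015, -0.062]), 'finger_force': np.float64(0.0), 'finger_gap': np.float64(94.467)}
top {'intrinsics': [[541.587, 0.0, 328.464], [0.0, 541.587, 235.273], [0.0, 0.0, 1.0]], 'pose': [[-0.02, 0.998, -0.059, 551.02], [-1.0, -0.02, 0.001, -68.723], [-0.0, 0.059, 0.998, 1126.638], [0.0, 0.0, 0.0, 1.0]]}
panel 0.62 [272. 249.] 26439 [583.  39. 118.] [ 451. -155.   90.] [732. 215. 156.]
direction_far_half 0.63 [324. 268.] 163 [550. -59. 124.] [537. -69. 117.] [564. -48. 131.]
direction 0.67 [325. 268.] 181 [550. -58. 123.] [535. -68. 117.] [563. -48. 131.]
power 0.71 [356. 257.] 178 [ 563. -118.  123.] [ 549. -128.  118.] [ 576. -107.  132.]
power 0.54 [325. 268.] 178 [5
[... 940 characters left out ...]
 212. 152.]
direction_far_half 0.75 [288. 251.] 187 [550. -61. 121.] [535. -72. 117.] [564. -41. 129.]
power 0.63 [299. 267.] 189 [ 565. -119.  122.] [ 550. -129.  117.] [578. -96. 129.]
power 0.52 [202. 280.] 1943 [412. -25.  52.] [383. -40.   4.] [441.   2. 106.]
honing_wheel 0.88 [288. 211.] 4100 [568.  82. 123.] [490.  15. 108.] [658. 179. 139.]
oil_bottle 0.63 [330. 386.] 2969 [ 576. -325.   67.] [ 553. -335.    5.] [ 604. -299.  120.]
figure 0.71 [203. 282.] 1989 [412. -25.  52.] [382. -40.   3.] [442.   8. 106.]
compound_bar 0.7 [379. 248.] 1292 [699. -68. 123.] [ 676. -106.   99.] [728.  -5. 128.]
gouge 0.79 [296. 366.] 1616 [ 540. -229.   18.] [ 489. -249.    1.] [ 695. -177.   23.]
```

```bash
python3 - <<'E'
import cv2
a=cv2.imread("pics/top.png")[150:350,180:480]; cv2.imwrite("pics/topc.png",cv2.resize(a,None,fx=2.6,fy=2.6,interpolation=2))
E
python3 -m creep '{"slide":[[5,5,0],[5,5,0],[5,5,0],[5,5,0],[5,5,0],[5,5,0],[4,5,0],[0,0,0]],"turn":[0,0,0,0,0,0,0,0],"claw":[0,0,0,0,0,0,0,0]}' 20
```

```text
clock: 2.2
eef_pos: [452.0, -213.4, 404.6]
eef_rot: [-3.141, -0.0, 0.274]
wrist_force: [-0.0, 0.4, -0.8]
finger_gap: 17.1
finger_force: 0.0
```

View pics/topc.png

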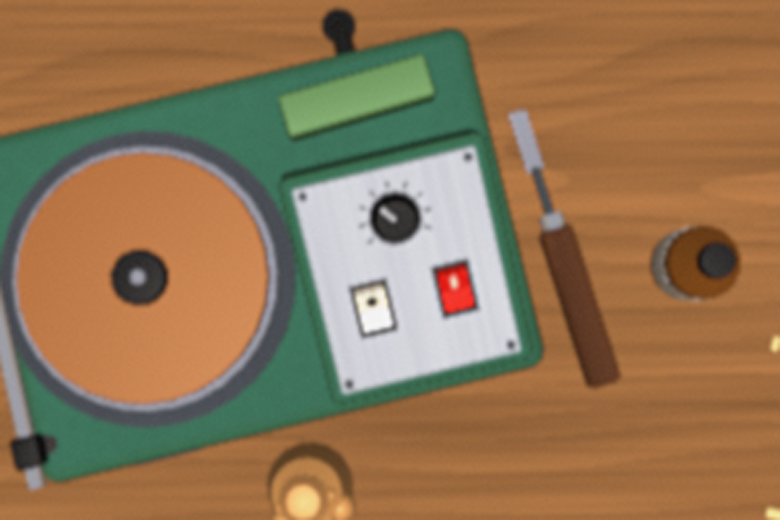

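```bash
python3 -m creep '{"slide":[[4,5,0],[3,5,0],[3,5,0],[0,0,0],[0,0,0],[0,0,0]],"turn":[-0.05,0,0,0,0,0],"claw":[0,0,0,0,0,0]}'
cat > m.py <<'E'
from h import *
import sys
s=manip.read_state(); print(np.round(s["eef_pos"],1),np.round(s["eef_rot"],3),np.round(s["wrist_force"],1),s["finger_gap"],s["clock"])
for n in sys.argv[2:]:
    p,d,c=snap(n); cv2.imwrite(f"pics/{sys.argv[1]}_{n}.png",p[:,:,::-1]); np.save(f"pics/{n}_d.npy",d); print(n,np.round(c["pose"],3).tolist(),np.round(c["intrinsics"],1).tolist())
    for q in ("direction_far_half","power","dial_mark"):
        for r in manip.cut_out(q,n)[:2]:
            v,u=np.where(r["mask"]&(d>0)); w=world(np.c_[u,v],d[v,u],c); ct=w.mean(0)
            a=np.array([.975,.221]);b=np.array([-.221,.975]); l=(w[:,:2]-ct[:2])
            print(q,round(r["score"],2),np.round(r["position"]),len(u),np.round(ct,1),"x-ext",np.round(np.percentile(l@a,[2,98]),1),"y-ext",np.round(np.percentile(l@b,[2,98]),1),"z by x",[round(float(np.median(w[abs(l@a-t)<2,2])),1) if (abs(l@a-t)<2).any() else None for t in (-12,-6,0,6,9,12,14)])
E
python3 m.py a wrist
```

```text
clock: 2.95
eef_pos: [548.8, -68.9, 404.8]
eef_rot: [3.141, 0.0, 0.217]
wrist_force: [0.2, 0.4, -0.0]
finger_gap: 0.9
finger_force: 0.0
[548.8 -68.9 404.8] [3.141 0.    0.217] [ 0.2  0.4 -0. ] 0.8614664826413785 2.95
wrist [[0.215, 0.936, 0.279, 629.972], [-0.977, 0.206, 0.061, -50.464], [-0.0, -0.286, 0.958, 385.227], [0.0, 0.0, 0.0, 1.0]] [[337.8, 0.0, 315.3], [0.0, 337.8, 241.6], [0.0, 0.0, 1.0]]
direction_far_half 0.91 [302. 239.] 905 [552.1 -57.1 124.2] x-ext [-15.1  13.3] y-ext [-10.8  10.9] z by x [120.1, 121.2, 123.8, 128.6, 129.5, 126.6, 125.2]
power 0.98 [378. 241.] 938 [ 564.9 -115.6  124. ] x-ext [-15.7  13.7] y-ext [-10.6  10.4] z by x [120.1, 121.2, 123.9, 128.3, 129.4, 126.7, 125.3]
dial_mark 0.57 [345. 169.] 2158 [614.9 -73.1 147.7] x-ext [-16.7  15.5] y-ext [-17.1  16.1] z by x [150.1, 151.4, 152.4, 153.0, 146.8, 140.5, 139.5]
```

```bash
python3 -m creep '{"slide":[[0.83,1.24,0],[0,0,-3],[0,0,-3],[0,0,-1.2],[0,0,0],[0,0,0]],"turn":[0,0,0,0,0,0],"claw":[0,0,0,0,0,0]}'; python3 m.py b wrist side
python3 - <<'E'
import cv2,numpy as np
a=cv2.imread("pics/b_wrist.png")[130:330,200:440];b=cv2.imread("pics/b_side.png")[180:330,200:400]
cv2.imwrite("pics/bb.png",np.hstack([cv2.resize(a,(400,333)),cv2.resize(b,(400,333))]))
E
```

```text
clock: 3.9
eef_pos: [557.9, -55.0, 333.9]
eef_rot: [3.141, -0.002, 0.219]
wrist_force: [-0.5, 0.5, 1.0]
finger_gap: 0.3
finger_force: 0.0
[557.9 -55.  333.9] [ 3.141e+00 -2.000e-03  2.190e-01] [-0.5  0.5  1. ] 0.3464208640302737 3.9
wrist [[0.217, 0.936, 0.277, 638.943], [-0.976, 0.208, 0.062, -36.553], [0.0, -0.284, 0.959, 314.38], [0.0, 0.0, 0.0, 1.0]] [[337.8, 0.0, 315.3], [0.0, 337.8, 241.6], [0.0, 0.0, 1.0]]
power 0.67 [414. 290.] 1570 [ 565.1 -115.1  124. ] x-ext [-16.7  13.5] y-ext [-11.1  10.1] z by x [120.0, 121.4, 124.1, 128.6, 129.2, 126.4, 125.0]
dial_mark 0.87 [375. 204.] 4058 [615.1 -72.4 147.7] x-ext [-17.1  15.1] y-ext [-16.8  15.1] z by x [150.2, 151.4, 152.6, 152.7, 147.0, 140.5, 139.2]
dial_mark 0.22 [ 90. 184.] 58036 [587.7  77.2 124.5] x-ext [-85.1  79.1] y-ext [-57.7  61.6] z by x [124.8, 124.9, 124.8, 124.7, 124.6, 124.5, 124.4]
side [[0.988, 0.07, -0.136, 463.174], [-0.152, 0.498, -0.854, -923.292], [0.008, 0.864, 0.503, 623.095], [0.0, 0.0, 0.0, 1.0]] [[623.8, 0.0, 317.1], [0.0, 623.8, 250.6], [0.0, 0.0, 1.0]]
direction_far_half 0.46 [288. 250.] 142 [549.7 -61.  122.4] x-ext [-13.7  12.2] y-ext [-9.5 11.3] z by x [118.6, 120.2, 121.2, 124.7, 126.9, 127.6, 126.3]
direction_far_half 0.31 [305. 273.] 21871 [579.9 -66.   93.8] x-ext [-97.2 149. ] y-ext [-102.9  261.4] z by x [117.8, 121.5, 122.4, 122.8, 123.1, 123.5, 124.3]
power 0.74 [299. 266.] 157 [ 563.3 -119.1  122.8] x-ext [-13.2  11.1] y-ext [-10.3  12. ] z by x [118.4, 119.8, 122.0, 125.9, 127.9, 128.7, None]
dial_mark 0.71 [326. 242.] 439 [611.  -82.4 141.9] x-ext [-13.2  18.5] y-ext [-12.1  28. ] z by x [137.2, 141.5, 148.1, 150.2, 145.9, 145.4, 142.0]
```

View pics/bb.png

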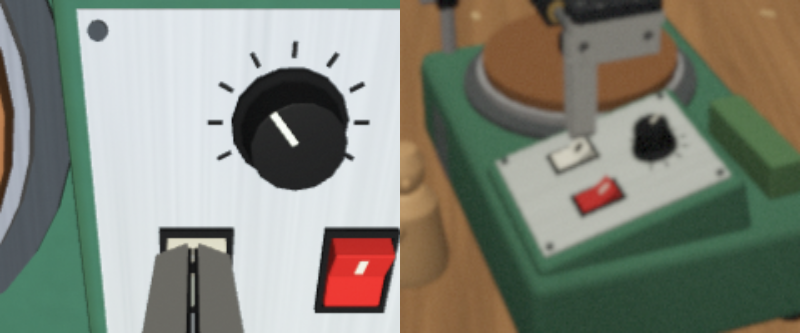

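The wrist view (left) shows the closed fingertips, centred at about column 193, over the white rocker. Its bezel spans columns 160–235, so the tips are about 1 mm left of centre. The side view (right) shows them above the far half, clear of the dial and the red rocker. Next: nudge right and press in small steps.

```bash
python3 -m creep '{"slide":[[0,-0.1,-0.2],[0,0,-0.1],[0,0,0]],"turn":[0,0,0],"claw":[0,0,0]}'; python3 -m creep '{"slide":[[0,0,-0.1],[0,0,0]],"turn":[0,0],"claw":[0,0]}';  python3 -m creep '{"slide":[[0,0,-0.1],[0,0,0]],"turn":[0,0],"claw":[0,0]}'; python3 -m creep '{"slide":[[0,0,-0.1],[0,0,0]],"turn":[0,0],"claw":[0,0]}'
```

```text
clock: 4.68
eef_pos: [557.6, -56.1, 329.6]
eef_rot: [-3.142, 0.0, 0.219]
wrist_force: [-0.6, 0.7, 0.8]
finger_gap: 0.5
finger_force: 0.1
clock: 4.92
eef_pos: [557.7, -56.1, 328.8]
eef_rot: [3.141, -0.001, 0.219]
wrist_force: [0.6, 0.2, 2.5]
finger_gap: 0.3
finger_force: 1.0
clock: 5.18
eef_pos: [557.8, -56.0, 328.0]
eef_rot: [3.141, -0.001, 0.219]
wrist_force: [2.3, 1.0, 2.9]
finger_gap: 0.2
finger_force: 1.7
clock: 5.42
eef_pos: [557.4, -56.1, 326.0]
eef_rot: [-3.141, 0.002, 0.219]
wrist_force: [0.3, 0.5, 0.1]
finger_gap: 0.4
finger_force: 0.0
```

```bash
python3 -m creep '{"slide":[[0,0,-0.05],[0,0,0]],"turn":[0,0],"claw":[0,0]}'; python3 -m creep '{"slide":[[0,0,1],[0,0,3],[0,0,5],[-2,-2,3],[-4,-5,0],[-4,-5,0],[0,0,0],[0,0,0]],"turn":[0,0,0,0,0,0,0,0],"claw":[0,0,0,0,0,0,0,0]}'; python3 m.py c wrist top side
python3 - <<'E'
import cv2,numpy as np
a=cv2.imread("pics/c_wrist.png");b=cv2.imread("pics/c_side.png")[180:330,200:400]
cv2.imwrite("pics/cc.png",np.hstack([cv2.resize(a,(444,333)),cv2.resize(b,(350,333))]))
E
```

```text
clock: 5.68
eef_pos: [557.5, -56.1, 325.9]
eef_rot: [-3.141, 0.001, 0.219]
wrist_force: [0.3, -0.1, -0.1]
finger_gap: 0.4
finger_force: 0.0
clock: 6.68
eef_pos: [459.6, -173.5, 446.8]
eef_rot: [3.141, -0.001, 0.218]
wrist_force: [0.1, 0.1, -0.1]
finger_gap: 0.3
finger_force: 0.0
[ 459.6 -173.5  446.8] [ 3.141e+00 -1.000e-03  2.180e-01] [ 0.1  0.1 -0.1] 0.2744265146788486 6.675
wrist [[0.217, 0.936, 0.278, 541.016], [-0.976, 0.208, 0.062, -154.569], [-0.0, -0.285, 0.958, 426.955], [0.0, 0.0, 0.0, 1.0]] [[337.8, 0.0, 315.3], [0.0, 337.8, 241.6], [0.0, 0.0, 1.0]]
direction_far_half 0.61 [207. 105.] 1032 [550.  -58.1 123.2] x-ext [-14.8  14.5] y-ext [-10.   10.5] z by x [124.3, 123.3, 122.0, 123.3, 123.8, 124.2, 124.3]
direction_far_half 0.37 [372. 122.] 3879 [ 579.2 -209.1   18.5] x-ext [-91.  112.6] y-ext [-16.7  12.7] z by x [21.8, 21.7, 21.6, 21.6, 21.4, 21.4, 21.5]
power 0.91 [277. 101.] 1061 [ 563.8 -115.6  123.4] x-ext [-15.   14.8] y-ext [-10.6  11.2] z by x [119.5, 120.5, 122.6, 127.0, 129.3, 127.9, 126.0]
dial_mark 0.88 [231.  19.] 2040 [609.1 -77.5 146.4] x-ext [-11.7  13.2] y
[... 1100 characters left out ...]
83.6 142.9] x-ext [-12.3  16.8] y-ext [-11.3  18.9] z by x [137.0, 145.4, 148.0, 149.8, 150.3, 144.2, 143.6]
power 0.72 [300. 265.] 208 [ 563.2 -119.3  122.4] x-ext [-14.6  15.2] y-ext [-11.  12.] z by x [118.3, 120.5, 121.4, 125.3, 127.7, 127.6, 124.4]
power 0.64 [383. 246.] 1333 [700.3 -64.  117.7] x-ext [-12.3  20.8] y-ext [-42.8  62.1] z by x [112.6, 122.5, 125.8, 125.9, 126.0, 125.8, 125.9]
dial_mark 0.58 [307. 267.] 23209 [583.6 -56.5  96.6] x-ext [-103.   142.3] y-ext [-111.4  252.7] z by x [121.2, 122.3, 122.8, 123.3, 124.3, 124.1, 124.5]
dial_mark 0.57 [326. 241.] 399 [610.8 -83.1 143. ] x-ext [-12.8  16.3] y-ext [-12.3  20.3] z by x [137.4, 144.5, 148.0, 150.3, 148.0, 144.8, 144.8]
```

View pics/cc.png

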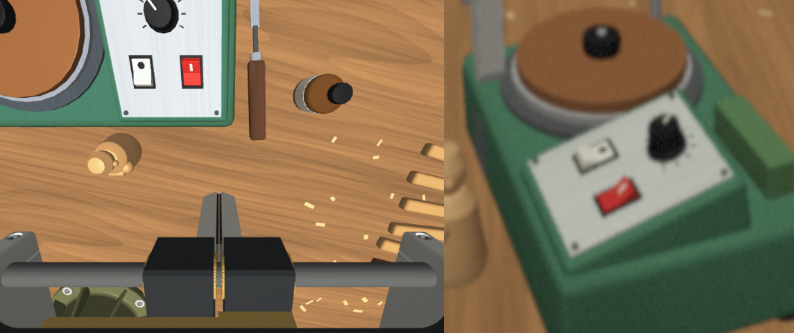

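The pictures show the white rocker (wrist crop about (143,70)) tipped over. Its far half is now down, with heights of about 123–124 mm against 129.5 mm before. The red rocker at (191,71) still has its far half raised, so the power is off. Dial, bar, gouge, bottle and carving are in place, and the hand is clear.

```bash
python3 -c "from cell import manip; print(manip.sign_off())"
```

```text
the job is handed in; nothing more can be done
None
```

The white direction rocker is snapped over to reverse and stays there, pressed with about 3 N; the red power rocker is still off, nothing else was touched, the hand is clear, and the job is handed in.

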